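# Set the stop and load the wing panel in the sloping jig

## Robot

A 6-joint arm with a two-finger parallel gripper is mounted at the origin on the work surface. World frame = base frame: x ahead of the robot, y to its left, z up, the work surface at z = 0. Lengths are in m, angles in rad, forces in N, time in s.
With the tool pointing down it reaches from about 0.25 to 0.775 m from the base axis. Payload 4 kg.
Tool frame: the origin (TCP) lies between the finger pads; the fingertips stand 14 mm ahead of it and the grasp point (between the pads) lies 5 mm behind it; z points along the fingers, y is the line along which they close (so a half turn about z gives the same grasp; the last joint's range is limited). The gripper opens to 94 mm and grips with 3 to 60 N. Pads are 16 mm wide; open, the fingers measure 119 mm over their backs; the gripper's body (75 mm by 177 mm) begins 78 mm behind the grasp point.
Start: joints at [1.054, 0.087, 1.371, -0, 1.684, -0.103], TCP at [0.221, 0.504, 0.181] pointing down, gripper open.
Joint ranges: [-3.1, 3.1], [-0.76, 2.03], [0.27, 2.55], [-1.08, 4.22], [0.17, 2.65], [-2.57, 2.57]. Speed limits (rad/s): [2.79, 2.79, 3.14, 3.14, 3.14, 3.14].

## Interface

Orientations are given as [roll, pitch, yaw] about the fixed x, y, z axes, in that order (R = Rz(yaw) Ry(pitch) Rx(roll)).
In Python, from bench import robot, snapshot gives the robot as it stands.
- The arm moves only by the tool carry_out, never from a script. Its argument "motion" is text: rows parted by semicolons, each of 4 numbers parted by spaces: the shift along the tool's x, y, z each as a share of 0.15 m, from -1 to 1, then the turn about the tool's z as a share of 180 degrees, from -1 to 1. A call has exactly 8 rows; each row is the pose to reach, as a shift and turn from the pose commanded when the call began, along the tool's axes at that moment, turning the shorter way round; what a row does not reach only later rows make up. A row lasts 1/10 s, in which the tool goes at most 50 mm and 8.59 degrees, less where a joint would pass 70% of its speed; a pose out of reach is approached as far as the arm can. A call with a number of a shift or a turn outside -1 to 1 is refused whole. A call with a gripper value outside its range is refused whole. "grip" is the opening, from -1 (shut) to 1 (fully open), set as the call begins (left out, the last holds). The fingers move at their own pace and stop on an object; the grip force is fixed at half the most. Time passes only in rows, so rows that repeat a pose let the fingers close, or fill a call up. It gives the time, the measured TCP pose, the force, the opening and the grip force at its end, in the units of the state.
- robot.get_obs(): the state, without advancing time (a new reading comes with each control period).
- snapshot(name): name is "scene" or "top"; returns a dict with "image" (384x512x3 uint8, red, green, blue), "fx", "fy", "cx", "cy" (pixels), "pose" (4x4, takes a point from camera to world coordinates). Camera axes: x right, y up, looking along -z (the intrinsics and any distortion apply to the point x, -y, -z); pixel columns grow to the right and rows downward; lengths in m; the calibration is good to about 2 mm. A picture is of the moment at which its call begins. There is no depth.
- robot.close_job(): hands the job in; it is judged then, once.
The state is a dict: "time": time; "joint_positions": joint angles; "qvel": joint speeds; "joint_torque": joint torques, N m; "tool_pos": TCP position; "ee_rot": TCP orientation; "wrist_force": force on the tool from outside, world axes, zero at the start; "wrist_torque": the same for the moment, N m; "width": finger opening in m; "finger_force": force on a finger pad.
Only numpy, scipy, OpenCV 4.12 (cv2) and the standard library are available. Lean on these libraries where they do the work, as an engineer would, in place of code of your own. Each camera call takes 0.05 s, during which the arm holds its last target. There are 200 camera calls.

## Task

First slide the steel stop of the sloping jig down its track by its wooden grip until its pointer is level with the brass marker, and let go of it. Then take the balsa wing panel by its upright spar and lay it on the slippery tilted plate, spar uppermost and parallel to the track, so that it slides down into the corner and rests flat with one long edge against the track's side and one end against the stop. Do not drop the panel from a height, and leave the marker and everything else on the bench where they are.

Things in the scene. Friction and masses are not known exactly. Their poses are not given: they have to be found in the camera images.
- plate_mid (a point): Centre of the upper surface of the jig's fixed aluminium plate, 290 mm along x, 215 mm along y. Its z is the plate's outward normal, 30 degrees from vertical, leaning towards the robot and its right; x runs along the track, y towards it. -x and +y both run downhill, equally steeply. Plate, fence and stop are waxed (friction about 0.12): parts let go on the plate slide down at once.
- stop_grip (a point): Centre of the wooden grip on the stop, a block 28 mm along x, 44 mm along y, 42 mm high: its top is 74 mm above the plate, its foot 32 mm, on a steel carriage 60 x 36 x 14 mm that rides on the track. The point is at y = +95 mm, 53 mm above the plate. Axes as plate_mid.
- stop_pointer (a point): Tip of the 6 mm wide steel pointer on the outer (+y) side of the carriage, at the same x as the grip's centre, 126 mm from the plate's middle in y and 22 mm above the plate's surface. Axes as plate_mid.
- stop (a joint): Position of the stop along the track in m: the x of its centre from the plate's middle, limits -0.115 to +0.100, growing uphill. It stays where it is left; about 4 N moves it.
- mark_tip (a point): Tip of the brass marker, a 6 mm wide finger on a 24 x 16 x 30 mm brass block at the track's outer (+y) side. Axes as plate_mid. The stop is set when pointer and marker tip have the same x in these axes. The marker is stiff, not to be moved, and always downhill (-x) of the stop at the start.
- panel_mid (a point): Centre of the loose balsa wing panel, 25 mm above its underside (half-way up): a flat skin 150 (x) by 90 (y) by 8 mm with one upright spar along its middle, 130 mm long (x), 16 mm thick (y), reaching 50 mm above the underside, and low ribs up to 20 mm. z up; the same either way round. 55 to 100 g; starts lying on the bench.
- fence_mid (a point): Middle of the fence: the plate-side face of the track, a dark steel bar along the plate's whole length from y = +80 mm (this point, 9 mm above the plate's surface, at x = 0) to y = +110 mm, 18 mm high. Axes as plate_mid.
- stop_face (a point): Middle of the +x face of the steel stop bar, against which parts rest; 10 mm uphill (+x) of the grip's centre, 24 mm from the plate's middle in y. The bar is 20 mm thick in x, lies across the plate from the fence to y = -31 mm, from 1.5 to 17.5 mm above the plate. Axes as plate_mid.
- tumbler: Bystander, leave alone: empty clear glass tumbler, 76 mm across the rim, 110 mm tall; origin at the middle of its underside.
- sanding_block: Bystander, leave alone: yellow plastic sanding block, 120 x 65 x 35 mm; origin at the middle of its underside.
- square: Bystander, leave alone: steel try square lying flat, blade 160 mm, stock 110 mm, 15 mm thick; origin at the middle of its underside.
- clipped: Bystander, leave alone: flat balsa strip 170 x 45 mm held in a black spring clip, lying flat, about 40 mm tall; origin at the middle of its underside.
- glue: Bystander, leave alone: white glue bottle, 56 mm across, 150 mm tall; origin at the middle of its underside.
- pin_jar: Bystander, leave alone: low clear jar of 64 mm diameter with a steel cap, 70 mm tall; origin at the middle of its underside.
Not all that is in view belongs to the job. What is shaped like the part that bears panel_mid but orange or turquoise is not meant.

How it is judged:
On the way, in this order (a step that is already met when the one before it is completed fails the run):
1. the stop is at the marker and let go, the panel still lying on the bench (x of stop_pointer in the frame of mark_tip between -0.004 and 0.004 m and contact force between the fingers and stop below 0.1 N and height (world z) of panel_mid below 0.045 m), for 0.2 s.
2. the panel lies in the corner of the plate, let go (x of panel_mid in the frame of stop_grip between 0.081 and 0.088 m and y of panel_mid in the frame of plate_mid between 0.0315 and 0.038 m and z of panel_mid in the frame of plate_mid between 0.022 and 0.028 m and angle between the x axis of panel_mid and the x axis of plate_mid, either way round below 0.06 rad and angle between the z axis of panel_mid and the z axis of plate_mid, either way round below 0.06 rad and contact force between the fingers and panel below 0.1 N), for 0.2 s.
At the end, for the whole second after the job is handed in: The stop's pointer is within 4 mm of the marker along the track; the panel lies flat on the plate (within 3 mm and 3.4 degrees), parallel to the track within 3.4 degrees, its long edge within 3.5 mm of the fence and its end within 3 mm of the stop bar, let go and at rest (x of stop_pointer in the frame of mark_tip between -0.004 and 0.004 m and x of panel_mid in the frame of stop_grip between 0.081 and 0.088 m and y of panel_mid in the frame of plate_mid between 0.0315 and 0.038 m and z of panel_mid in the frame of plate_mid between 0.022 and 0.028 m and angle between the x axis of panel_mid and the x axis of plate_mid, either way round below 0.06 rad and angle between the z axis of panel_mid and the z axis of plate_mid, either way round below 0.06 rad and linear speed of panel below 0.02 m/s); the robot touches nothing.
It fails at once if the brass marker is moved along the track (distance of mark_tip from where it was at the start of the episode above 0.004 m).
It fails at once if the panel is dropped from a height (moves faster than 1.1 m/s when not held) (linear speed of panel above 1.1 m/s and contact force between the fingers and panel below 0.1 N).
It fails at once if a bystander is shifted by more than 20 mm (distance of any of tumbler, sanding_block, square, clipped, glue, pin_jar from where it was at the start of the episode above 0.02 m).
It fails at once if the tumbler, glue bottle or jar is tipped (angle between any of tumbler, glue, pin_jar's own z axis and vertical above 0.3 rad).
It also fails if it takes over 58 s, if anything falls off the work surface, if the arm or the gripper's body presses on something with over 40 N, if the wrist force passes 120 N, or if a joint passes its speed limit or range.

## Working session

There is one attempt and no reset: what is moved stays moved. The work goes in short steps, Python scripts to look and compute and a tool call to move; the robot and the scene stay as the last step left them, time stands still between calls to the robot, and variables do not carry over. Pictures are saved under pics/ and viewed, at most 10 in all, crops included, and the job is handed in when it is done.

Besides the shell and the picture viewer there is one more tool, called after "Request:" in YAML: its name, and indented under it one key for each argument. carry_out: Moves the arm, as the interface text tells. Shift numbers are shares of 0.15 m and turn numbers shares of 180 degrees, none past 1 either way. Its arguments: {"type":"object","properties":{"motion":{"type":"string"},"grip":{"type":"number"}},"required":["motion"]}

```bash
mkdir -p pics; python3 - <<'E'
from bench import robot, snapshot
import cv2,pickle
for n in ("scene","top"):
    s=snapshot(n); pickle.dump(s,open(f"{n}.pkl","wb"))
    cv2.imwrite(f"pics/{n}0.png",cv2.resize(s["image"][:,:,::-1],(800,600),interpolation=cv2.INTER_CUBIC))
    print(n,s["fx"],s["fy"],s["cx"],s["cy"],s["pose"].round(4).tolist(),[k for k in s])
o=robot.get_obs();print(o)
E
```

```text
scene 469.65108656300265 469.65108656300265 243.50622382820603 194.49556903123812 [[0.524, -0.7097, 0.4708, 1.2401], [0.8517, 0.4393, -0.2857, -0.4266], [-0.004, 0.5507, 0.8347, 1.4033], [0.0, 0.0, 0.0, 1.0]] ['image', 'fx', 'fy', 'cx', 'cy', 'pose']
top 380.367580457918 380.367580457918 259.1546945900775 197.22203559936514 [[0.0295, 0.9714, -0.2356, 0.2476], [-0.9996, 0.0289, -0.0062, -0.0034], [0.0008, 0.2357, 0.9718, 1.3011], [0.0, 0.0, 0.0, 1.0]] ['image', 'fx', 'fy', 'cx', 'cy', 'pose']
{'time': 0.1, 'joint_positions': array([ 1.05394234e+00,  8.78769125e-02,  1.37203198e+00, -1.92042377e-05,
        1.68356743e+00, -1.03121810e-01]), 'qvel': array([-0.00058329, -0.00222316, -0.00404253, -0.00112964,  0.00176664,
       -0.0002725 ]), 'joint_torque': array([ 3.79806253e-03, -3.41250980e+01, -3.03301406e+01,  7.21081230e-02,
        3.03708413e-02, -8.51996720e-05]), 'tool_pos': array([0.22088703, 0.50314365, 0.17975962]), 'ee_rot': array([-3.13971703e+00, -1.74917538e-04,  2.72785817e+00]), 'wrist_force': array([ 0.51321799,  0.46483484, -0.05751783]), 'wrist_torque': array([0.04939372, 0.00982175, 0.03780571]), 'finger_force': 0.0, 'width': 0.09365404293728116}
```

View pics/scene0.png

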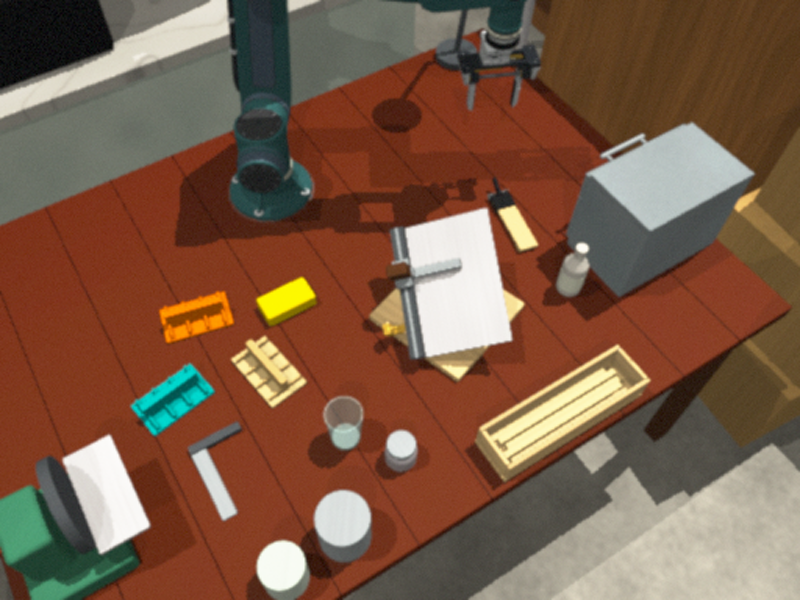

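View pics/top0.png

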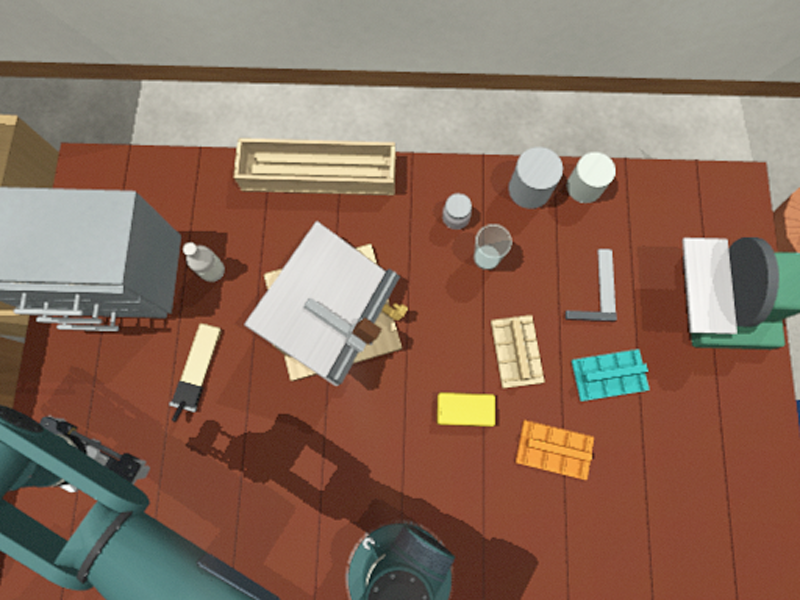

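The jig is at top-view (325,305) and scene-view (455,285), with the stop's brown grip at (368,330) and the marker at (400,312). The balsa panel is at top-view (517,350) and scene-view (268,370). I'll zoom in to pick points.

```bash
cat > h.py <<'E'
import cv2,pickle,numpy as np
from scipy.optimize import least_squares
from scipy.spatial.transform import Rotation as R
def crop(s,x0,y0,w,h,k):
    c=cv2.resize(s["image"][y0:y0+h,x0:x0+w,::-1],(w*k,h*k),interpolation=cv2.INTER_CUBIC)
    for i in range(0,w,10): cv2.putText(c,str(x0+i),(int((i+.5)*k)-8,8),0,.3,(255,255,0),1); cv2.line(c,(int((i+.5)*k),10),(int((i+.5)*k),14),(255,255,0),1)
    for j in range(0,h,10): cv2.putText(c,str(y0+j),(0,int((j+.5)*k)+3),0,.3,(255,255,0),1); cv2.line(c,(20,int((j+.5)*k)),(24,int((j+.5)*k)),(255,255,0),1)
    return c
def proj(s,P):
    P=np.atleast_2d(P); T=s["pose"]; q=(P-T[:3,3])@T[:3,:3]
    return np.c_[s["fx"]*q[:,0]/-q[:,2]+s["cx"], s["fy"]*-q[:,1]/-q[:,2]+s["cy"]]
E
python3 - <<'E'
from h import *
t=pickle.load(open("top.pkl","rb"));s=pickle.load(open("scene.pkl","rb"))
cv2.imwrite("pics/a.png",crop(t,153,138,116,114,5))
cv2.imwrite("pics/b.png",crop(s,235,130,105,115,5))
a=crop(t,308,196,48,60,8);b=crop(s,142,208,60,60,6)
b=cv2.copyMakeBorder(b,0,480-360,0,0,0)
cv2.imwrite("pics/c.png",np.hstack([a,b]))
E
```

```text
(no output)
```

View pics/a.png

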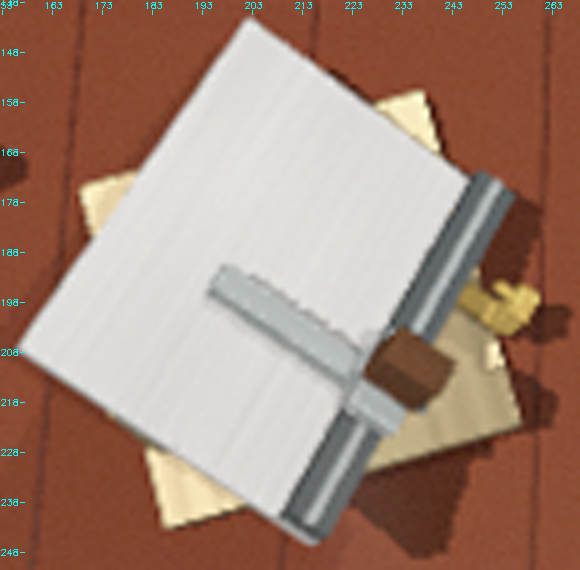

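View pics/b.png

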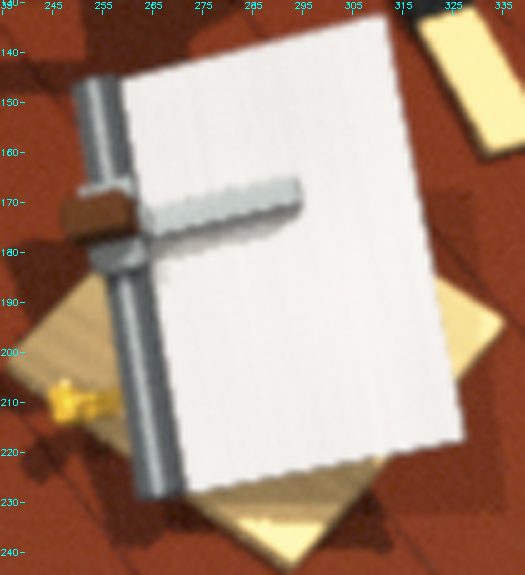

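View pics/c.png

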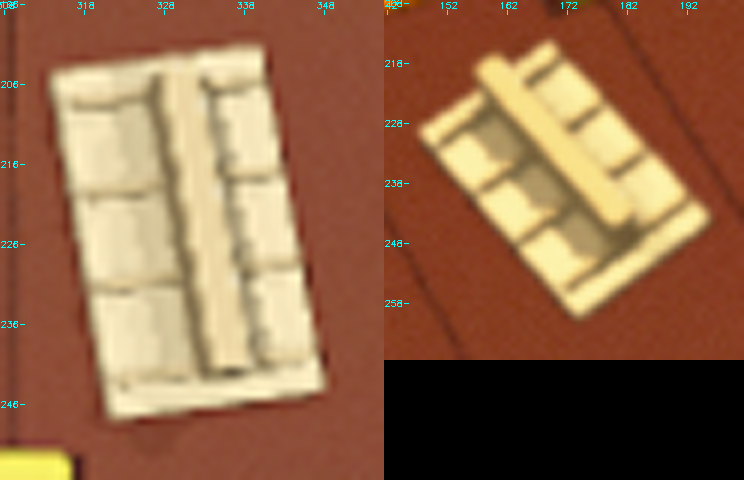

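The pictures show the plate corners, fence ends, stop bar, grip and panel clearly. Next I fit the poses from the picked pixels.

```bash
cat > fit.py <<'E'
from h import *
t=pickle.load(open("top.pkl","rb"));s=pickle.load(open("scene.pkl","rb"))
a=.35355;c=.8660254
up=np.array([a,-a,c]) # world z in plate axes
def Rp(yaw):
    x=np.array([1,0,0])-a*up; x/=np.linalg.norm(x); y=np.cross(up,x)
    return R.from_euler('z',yaw).as_matrix()@np.array([x,y,up])
# (cam, plate pt, moves with stop, pixel, weight)
D=[(t,(-145,-107.5,0),0,(202.5,140.9)),(t,(145,-107.5,0),0,(156.1,207.5)),(t,(-145,110,18),0,(255.1,175.9)),
(t,(145,80,0),0,(208.9,240.5)),(t,(-145,80,0),0,(247.5,173.1)),(t,(145,107.5,0),0,(215.5,246.5)),
(s,(145,-107.5,0),0,(311.5,132.5)),(s,(-145,-107.5,0),0,(326.9,217.5)),(s,(-145,80,0),0,(271.9,227.9)),(s,(-145,110,18),0,(261.9,229.1)),
(s,(145,110,18),0,(249.5,146.5)),(s,(145,80,0),0,(258.9,145.5)),
(t,(-10,-31,17.5),1,(198.9,190.5)),(t,(10,-31,17.5),1,(194.5,194.5)),(s,(10,-31,17.5),1,(294.5,165.5)),(s,(-10,-31,17.5),1,(294.9,170.5)),
(t,(-14,73,74),1,(232.5,203.5)),(t,(-14,117,74),1,(243.5,209.9)),(t,(14,73,74),1,(227.5,207.5)),(t,(14,117,74),1,(237.5,215.5))]
def f(p):
    M=Rp(p[3]); o=[]
    for cam,P,m,px in D:
        o.append(proj(cam,p[:3]+M@((np.array(P)+[m*p[4]*1000,0,0])/1000))[0]-px)
    return np.array(o)
best=min((least_squares(lambda p:f(p).ravel(),[.5,.05,.1,y,.03],loss='soft_l1') for y in np.arange(-3,3.2,.7)),key=lambda r:r.cost)
p=best.x;print("plate",p.round(4),best.cost);print(f(p).round(1).tolist())
M=Rp(p[3]);print(M.round(3))
def mk(q): w=p[:3]+M@q; return np.r_[proj(t,w)[0]-(245.1,195.9),proj(s,w)[0]-(258.5,209.9)]
r=least_squares(mk,[-.05,.12,.02]);print("mark tip plate coords",r.x.round(4),r.fun.round(1))
print("grip",(p[:3]+M@[p[4],.095,.053]).round(4), "ptr px",proj(t,p[:3]+M@[p[4],.126,.022]))
L=[(t,(75,45,8),(313.75,204.5)),(t,(75,-45,8),(340.25,201.1)),(t,(-75,-45,8),(348.1,244)),(t,(-75,45,8),(321.25,248)),
(t,(65,8,50),(327.1,205.5)),(t,(65,-8,50),(332.5,205.2)),(t,(-65,8,50),(333.5,242)),(t,(-65,-8,50),(338.1,241.5)),
(s,(-75,-45,8),(147.2,229.2)),(s,(-75,45,8),(169.2,214.2)),(s,(75,45,8),(195.8,243.3)),(s,(75,-45,8),(173.8,260.5)),
(s,(-65,0,50),(157.5,218.1)),(s,(65,0,50),(181.2,243.3))]
def g(q): return np.array([proj(cm,np.r_[q[:2],0]+R.from_euler('z',q[2]).apply(np.array(P)/1000))[0]-px for cm,P,px in L])
r=least_squares(lambda q:g(q).ravel(),[.35,-.2,.1],loss='soft_l1');print("panel",r.x.round(4));print(g(r.x).round(1).tolist())
np.savez("fit.npz",p=p,q=r.x)
E
python3 fit.py
```

```text
plate [ 0.5494  0.168   0.1193 -3.539   0.0372] 12.220536814045452
[[-0.6, -0.1], [-0.5, -1.2], [0.6, 0.9], [-1.1, 0.8], [-1.1, 0.6], [-0.3, -0.3], [0.7, 0.1], [1.2, -0.0], [0.5, 0.4], [0.4, 0.4], [-0.2, 0.1], [0.2, 0.3], [-0.7, -0.7], [0.6, 0.1], [-0.7, -1.0], [-0.1, -0.2], [0.7, -1.6], [1.2, 0.2], [1.8, 1.4], [3.4, 1.6]]
[[-0.863 -0.482  0.156]
 [ 0.362 -0.802 -0.475]
 [ 0.354 -0.354  0.866]]
mark tip plate coords [-0.0732  0.1178 -0.0078] [ 0.5  0.2  0.6 -0.1]
grip [0.4798 0.0801 0.1448] ptr px [[237.79367378 220.15577346]]
panel [ 0.4705 -0.244   0.1608]
[[0.5, 1.0], [-0.6, 1.1], [-0.4, 0.9], [0.3, 0.4], [0.2, -1.2], [-0.5, -1.5], [0.6, 0.5], [0.8, 0.4], [0.5, 0.5], [0.1, 0.5], [-0.1, 0.6], [0.0, -0.4], [0.9, -0.3], [0.4, 0.7]]
```

```bash
cat > go.py <<'E'
import sys,math,contextlib,io
from h import *
with contextlib.redirect_stdout(io.StringIO()):
    from fit import p,M,Rp
def plate(x,y,z): return p[:3]+M@np.array([x,y,z])
def share(src_pos,yaw,dst,dyaw=0):
    d=np.array(dst)-src_pos
    ex=np.array([math.cos(yaw),math.sin(yaw),0]);ey=np.array([math.sin(yaw),-math.cos(yaw),0])
    return np.round([d@ex/.15,d@ey/.15,-d[2]/.15,-dyaw/math.pi],3)
E
python3 - <<'E'
from go import *
from bench import robot
o=robot.get_obs()
print(plate(.085,.095,.055)+[0,0,.014], math.atan2(M[1,0],M[0,0]))
print(share(o['tool_pos'],o['ee_rot'][2],plate(.085,.095,.055)+[0,0,.014]))
# marker: (x,y) for assumed z in each view
for z in (0,.01,.022):
  for cam,px in((t:=pickle.load(open('top.pkl','rb')),(245.1,195.9)),(pickle.load(open('scene.pkl','rb')),(258.5,209.9))):
    r=least_squares(lambda q:proj(cam,plate(q[0],q[1],z))[0]-px,[-.05,.12]);print(z,r.x.round(4))
s=pickle.load(open('scene.pkl','rb'))
def ov(cam,x0,y0,w,h,k):
    c=crop(cam,x0,y0,w,h,k)
    for P in [(p[4],.126,.022),(p[4]+.014,.073,.074),(p[4]+.014,.117,.074),(p[4]-.014,.073,.074),(p[4]-.014,.117,.074)]:
        u=proj(cam,plate(*P))[0]; cv2.circle(c,(int((u[0]-x0+.5)*k),int((u[1]-y0+.5)*k)),3,(0,0,255),1)
    return c
cv2.imwrite("pics/d.png",np.hstack([ov(t,218,186,50,50,8),ov(s,235,163,50,50,8)]))
E
```

```text
[0.43886214 0.09644929 0.17744392] 2.7442237780679912
[-2.421 -1.898  0.015  0.   ]
0 [-0.0678  0.114 ]
0 [-0.0747  0.1177]
0.01 [-0.0613  0.1116]
0.01 [-0.0766  0.1148]
0.022 [-0.0536  0.1088]
0.022 [-0.0788  0.1114]
```

Request:
carry_out:
  motion: "0 0 -0.2 0; 0 0 -0.4 0; -0.2 -0.2 -0.6 0; -0.4 -0.4 -0.6 0; -0.6 -0.6 -0.6 0; -0.8 -0.8 -0.6 0; -1 -0.9 -0.6 0; -1 -0.9 -0.6 0"
  grip: -1

```text
time: 0.9
tool_pos: [0.3058, 0.317, 0.2706]
ee_rot: [-3.141, 0.001, 2.722]
wrist_force: [-0.3, -0.1, -0.2]
width: 0.0333
finger_force: 0.0
```

View pics/d.png

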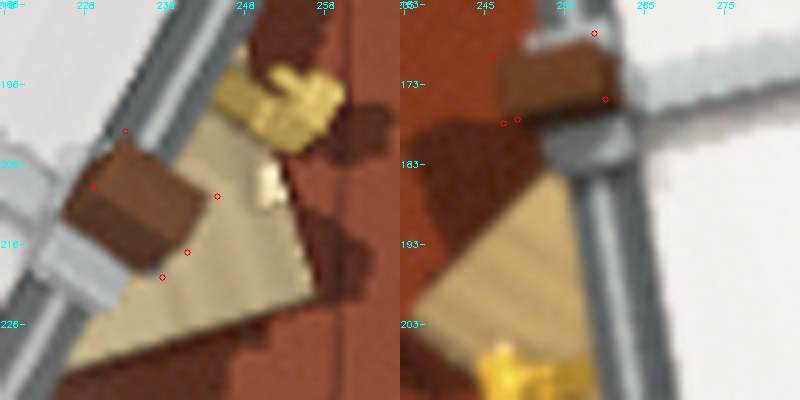

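The overlay shows the grip model is about 1 px off in opposite directions in the two views. I'll refit with camera offsets and better grip picks, then triangulate the marker.

```bash
python3 - <<'E'
src=open("fit.py").read()
i=src.index("(t,(-14,73,74)");j=src.index("def f(p)")
new='''(t,(-14,73,74),1,(233.5,203.2)),(t,(-14,117,74),1,(243.5,209.9)),(t,(14,73,74),1,(228.1,207.7)),(t,(14,117,74),1,(239,215.2)),
(s,(14,117,74),1,(246.7,170.6)),(s,(14,73,74),1,(260.7,167.3)),(s,(-14,73,74),1,(262.3,175.5)),(s,(-14,117,74),1,(248.5,178))]
'''
src=src[:i]+new+src[j:]
src=src.replace("[0]-px)\n    return np.array(o)","[0]-px+(p[5:7] if cam is t else p[7:9]))\n    return np.array(o)",1)
src=src.replace("f(p).ravel(),[.5,.05,.1,y,.03]","np.r_[f(p).ravel(),p[5:]/.3],[.5,.05,.1,y,.03,0,0,0,0]")
i=src.index("def mk");j=src.index('print("grip"')
src=src[:i]+'''for n,A,B in(("dark",(246.9,197.4),(255.8,209.4)),("bright",(255,199.3),(247,209.4))):
    r=least_squares(lambda q:np.r_[proj(t,p[:3]+M@q)[0]+p[5:7]-A,proj(s,p[:3]+M@q)[0]+p[7:9]-B],[-.05,.12,.02]);print(n,r.x.round(4),r.fun.round(1))
'''+src[j:]
open("fit.py","w").write(src)
E
python3 fit.py
python3 - <<'E'
from go import *
t=pickle.load(open('top.pkl','rb'))
for y in(.11,.126,.14,.16):
  for z in (0,.022): print(y,z,[ (proj(t,plate(x,y,z))[0]+p[5:7]).round(1).tolist() for x in(-.05,-.07)])
E
```

```text
plate [ 0.5493  0.1688  0.1181  2.746   0.036   0.0504 -0.0513  0.0084 -0.0662] 12.914011854109889
[[-0.8, 0.0], [-0.5, -1.1], [0.3, 0.9], [-1.2, 0.8], [-1.3, 0.6], [-0.4, -0.3], [0.7, 0.1], [1.5, -0.1], [0.8, 0.4], [0.7, 0.4], [-0.0, 0.2], [0.3, 0.4], [-0.7, -0.9], [0.7, -0.1], [-0.5, -0.6], [0.1, 0.2], [-0.3, -1.6], [1.2, -0.1], [1.2, 0.9], [1.9, 1.6], [-0.3, -0.4], [-1.6, -0.1], [-1.9, -0.1], [-0.8, 0.3]]
[[-0.863 -0.48   0.156]
 [ 0.36  -0.803 -0.475]
 [ 0.354 -0.354  0.866]]
dark [-0.0702  0.1259 -0.0033] [ 0.7  0.3  0.7 -0.1]
bright [-0.0684  0.1489  0.0195] [ 0.9  0.4  1.  -0.2]
grip [0.4809 0.0804 0.1431] ptr px [[237.75903472 219.90021045]]
panel [ 0.4705 -0.244   0.1608]
[[0.5, 1.0], [-0.6, 1.1], [-0.4, 0.9], [0.3, 0.4], [0.2, -1.2], [-0.5, -1.5], [0.6, 0.5], [0.8, 0.4], [0.5, 0.5], [0.1, 0.5], [-0.1, 0.6], [0.0, -0.4], [0.9, -0.3], [0.4, 0.7]]
0.11 0 [[241.8, 199.1], [244.2, 194.7]]
0.11 0.022 [[244.8, 196.9], [247.2, 192.4]]
0.126 0 [[245.6, 201.9], [248.0, 197.4]]
0.126 0.022 [[248.6, 199.7], [251.0, 195.2]]
0.14 0 [[248.9, 204.2], [251.3, 199.8]]
0.14 0.022 [[252.0, 202.1], [254.3, 197.6]]
0.16 0 [[253.6, 207.6], [255.9, 203.1]]
0.16 0.022 [[256.7, 205.5], [259.0, 201.0]]
```

```bash
python3 - <<'E'
from go import *
from bench import robot
o=robot.get_obs();yw=o['ee_rot'][2]
for P in [(.085,.095,.052),(.030,.095,.052),(-.070+.0115+.012+.014,.095,.052)]: print((plate(*P)+[0,0,.014]).round(4),share(o['tool_pos'],yw,plate(*P)+[0,0,.014],2.744-yw))
E
```

```text
[0.4385 0.0985 0.1736] [-1.401 -0.97   0.647 -0.007]
[0.4859 0.0787 0.1541] [-1.744 -0.962  0.777 -0.007]
[0.5399 0.0561 0.132 ] [-2.134 -0.953  0.924 -0.007]
```

Request:
carry_out:
  motion: "-0.2 -0.2 0 0; -0.4 -0.4 0 0; -0.6 -0.6 0 0; -0.8 -0.8 0 0; -1 -1 0 0; -1 -1 0 0; -1 -1 0 0; -1 -1 0 0"

```text
time: 1.7
tool_pos: [0.3809, 0.1233, 0.2706]
ee_rot: [3.141, -0.001, 2.73]
wrist_force: [-0.6, 0.4, 0.5]
width: -0.0
finger_force: 0.0
```

```bash
python3 - <<'E'
from go import *
from bench import robot
o=robot.get_obs();yw=o['ee_rot'][2]
print(share(o['tool_pos'],yw,plate(.085,.095,.052)+[0,0,.014],2.744-yw),yw,o['joint_positions'])
E
```

```text
[-0.418  0.002  0.647 -0.005] 2.7296451747965094 [ 1.70372204e-01 -2.47696763e-01  1.50558624e+00  9.21229530e-04
  1.88422523e+00 -9.88192633e-01]
```

Request:
carry_out:
  motion: "-0.2 0 0 -0.005; -0.42 0 0.1 -0.005; -0.42 0 0.3 -0.005; -0.42 0 0.5 -0.005; -0.42 0 0.65 -0.005; -0.42 0 0.65 -0.005; -0.42 0 0.65 -0.005; -0.42 0 0.65 -0.005"

```text
time: 2.5
tool_pos: [0.4398, 0.0977, 0.1752]
ee_rot: [3.14, 0.003, 2.745]
wrist_force: [0.9, 0.8, -0.2]
width: 0.0003
finger_force: 0.0
```

```bash
python3 - <<'E'
from go import *
from bench import robot
o=robot.get_obs();yw=o['ee_rot'][2]
print(M.T@(o['tool_pos']-[0,0,.014]-p[:3]),yw)
for x in(.02,-.0365): print(share(o['tool_pos'],yw,plate(x,.095,.052)+[0,0,.014],2.744-yw))
E
```

```text
[0.08415001 0.0944626  0.05402767] 2.7451636968607764
[-0.395  0.002  0.164  0.   ]
[-0.747  0.002  0.297  0.   ]
```

Request:
carry_out:
  motion: "-0.1 0 0.04 0; -0.2 0 0.08 0; -0.3 0 0.12 0; -0.4 0 0.16 0; -0.5 0 0.2 0; -0.6 0 0.24 0; -0.68 0 0.27 0; -0.72 0 0.285 0"

```text
time: 3.3
tool_pos: [0.5398, 0.054, 0.1301]
ee_rot: [-3.142, 0.0, 2.743]
wrist_force: [0.4, 0.5, -0.3]
width: 0.0004
finger_force: 0.0
```

Request:
carry_out:
  motion: "0.1 0 -0.05 0; 0.2 0 -0.2 0; 0.3 0 -0.5 0; 0.5 0 -0.6 0; 0.7 0.2 -0.6 0; 0.9 0.4 -0.6 0; 1 0.6 -0.6 0; 1 0.8 -0.6 0"

```text
time: 4.1
tool_pos: [0.4458, 0.2256, 0.2222]
ee_rot: [3.139, 0.002, 2.746]
wrist_force: [0.4, -0.3, 0.3]
width: 0.0002
finger_force: 0.0
```

```bash
python3 - <<'E'
from h import *
from bench import snapshot
t=snapshot("top");s=snapshot("scene");pickle.dump((t,s),open("v2.pkl","wb"))
cv2.imwrite("pics/e.png",np.hstack([crop(t,222,170,50,50,8),crop(s,235,180,50,50,8)]))
E
```

```text
(no output)
```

View pics/e.png

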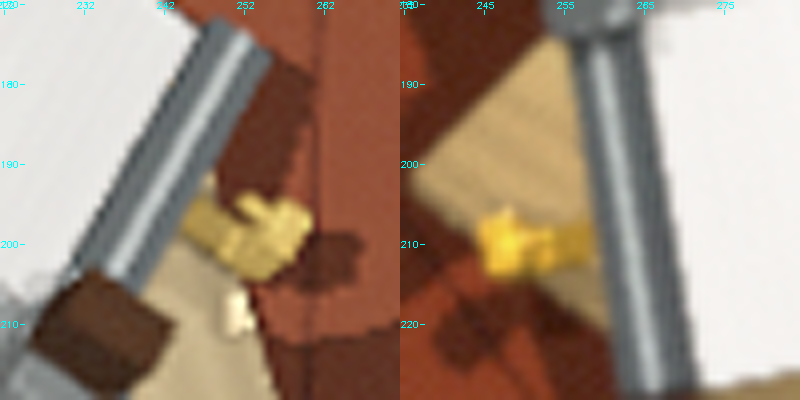

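The stop hasn't moved: the grip is still at raw top-view (234,211), so the finger missed it. I'll check the camera model against the known TCP and refit the plate with a free orientation.

```bash
python3 - <<'E'
from go import *
import fit
from bench import robot
t0=pickle.load(open('top.pkl','rb'));s0=pickle.load(open('scene.pkl','rb'));t,s=pickle.load(open('v2.pkl','rb'))
print(np.abs(t['pose']-t0['pose']).max(),np.abs(s['pose']-s0['pose']).max())
T0=np.array([.2209,.5031,.1798])-[0,0,.014]
o=robot.get_obs();T1=o['tool_pos']-[0,0,.014]
print("tips start",proj(t0,T0),proj(s0,T0)," now",proj(t,T1),proj(s,T1))
# free rotation fit
def f(q):
    Rm=R.from_rotvec(q[3:6]).as_matrix()
    return np.array([proj(c,q[:3]+Rm@((np.array(P)+[m*q[6]*1000,0,0])/1000))[0]-px for c,P,m,px in fit.D])
r=least_squares(lambda q:f(q).ravel(),np.r_[p[:3],R.from_matrix(M).as_rotvec(),p[4]],loss='soft_l1')
print(r.x[:3],r.x[6],r.cost);print(R.from_rotvec(r.x[3:6]).as_matrix().round(3));print(f(r.x).round(1).tolist())
cv2.imwrite("pics/f.png",np.hstack([crop(t,120,100,200,290,2),cv2.resize(crop(s,180,0,200,290,2),(400,580))]))
E
```

```text
0.0 0.0
tips start [[ 83.53093778 293.6675288 ]] [[312.89219787  75.59859286]]  now [[182.32966873 216.95249903]] [[287.29701586 137.06785668]]
[0.54888458 0.16853308 0.11734047] 0.03504625462806121 10.71439794230389
[[-0.866 -0.474  0.16 ]
 [ 0.368 -0.821 -0.437]
 [ 0.339 -0.32   0.885]]
[[-0.9, 0.5], [-1.0, -0.1], [1.1, 0.3], [-1.0, 1.0], [-0.6, 0.2], [-0.1, -0.2], [0.9, 0.9], [1.4, 0.1], [0.2, 0.4], [0.2, 0.2], [-0.2, 0.1], [0.1, 0.6], [-0.9, -0.7], [0.4, 0.1], [-0.3, -0.2], [0.3, 0.6], [-0.7, -2.1], [1.0, -0.8], [0.7, 0.5], [1.7, 1.0], [0.0, -0.8], [-1.1, -0.4], [-1.5, -0.4], [-0.5, -0.0]]
```

View pics/f.png

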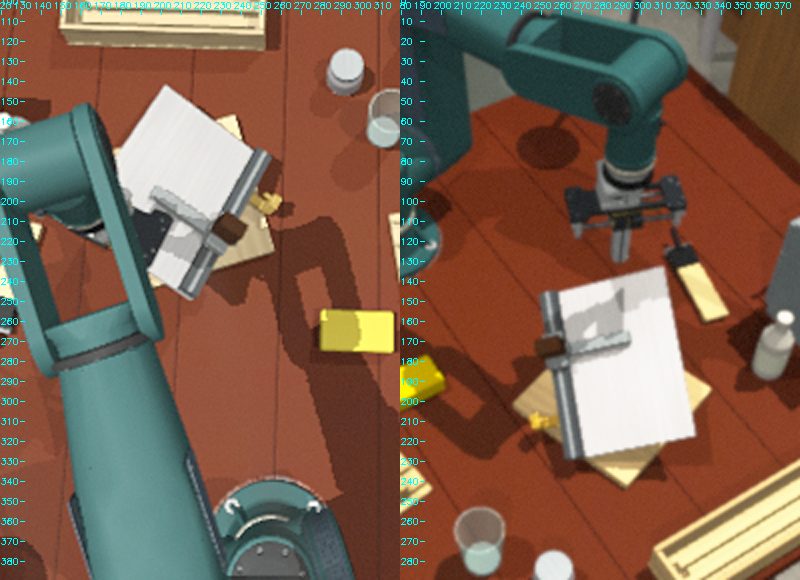

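```bash
python3 - <<'E'
from h import *
from bench import robot
t,s=pickle.load(open('v2.pkl','rb'));o=robot.get_obs();T=o['tool_pos']
for c in(t,s):
    print(proj(c,[[0,0,0],[0,0,.05],T,T+[0,0,.1],T-[0,0,.014]]).round(1).tolist())
a=crop(t,218,330,80,54,5);b=crop(s,255,70,80,75,5)
a=cv2.copyMakeBorder(a,0,375-270,0,0,0);cv2.imwrite("pics/g.png",np.hstack([a,b]))
E
```

```text
[[255.5, 369.8], [255.3, 373.1], [181.4, 216.1], [173.9, 208.9], [182.3, 217.0]]
[[173.2, 120.8], [171.6, 112.0], [287.6, 134.3], [290.0, 113.2], [287.3, 137.1]]
```

View pics/g.png

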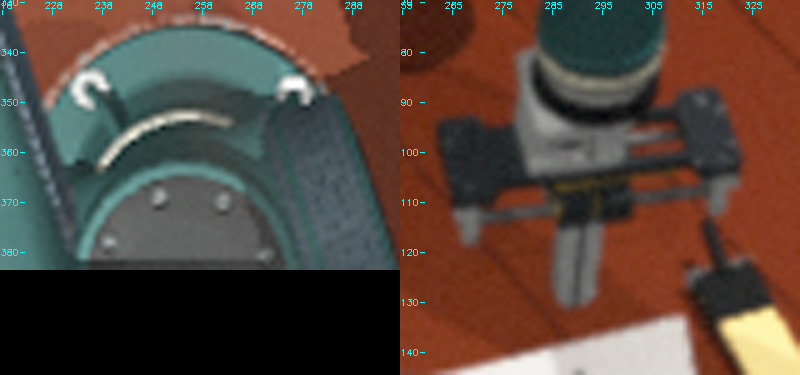

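The scene view shows the fingertips at raw (289.5,130), about 33 mm higher than the reported TCP implies (row 137). That explains why the finger skimmed over the grip, so I'll compensate and push again.

```bash
echo "OFF=np.array([0,0,-.019])" >> go.py; python3 - <<'E'
from go import *
from bench import robot
o=robot.get_obs();yw=o['ee_rot'][2];print(p[4])
for P in((.085,.095,.085),(.085,.095,.056),(-.033,.095,.056)): print(share(o['tool_pos'],yw,plate(*P)+OFF))
E
```

```text
0.03601840388181863
[-0.346 -0.892  0.343  0.   ]
[-0.283 -0.819  0.51   0.   ]
[-1.019 -0.82   0.788  0.   ]
```

Request:
carry_out:
  motion: "0 -0.25 0 0; -0.1 -0.5 0 0; -0.28 -0.75 0 0; -0.28 -0.82 0.1 0; -0.28 -0.82 0.25 0; -0.28 -0.82 0.4 0; -0.28 -0.82 0.5 0; -0.28 -0.82 0.51 0"

```text
time: 5.0
tool_pos: [0.4362, 0.0929, 0.142]
ee_rot: [-3.139, -0.004, 2.742]
wrist_force: [-0.3, -0.5, -0.5]
width: 0.0008
finger_force: 0.0
```

Request:
carry_out:
  motion: "-0.1 0 0.04 0; -0.2 0 0.08 0; -0.25 0 0.1 0; -0.3 0 0.115 0; -0.35 0 0.135 0; -0.4 0 0.155 0; -0.45 0 0.17 0; -0.45 0 0.17 0"

```text
time: 5.8
tool_pos: [0.5009, 0.0673, 0.118]
ee_rot: [-3.142, 0.001, 2.743]
wrist_force: [-0.6, 0.4, 1.3]
width: 0.0001
finger_force: 0.2
```

```bash
python3 - <<'E'
from go import *
from bench import robot,snapshot
o=robot.get_obs();print(o['wrist_force'],o['wrist_torque'],M.T@(o['tool_pos']-OFF-p[:3]))
t0,s0=pickle.load(open('v2.pkl','rb'))
s=snapshot("scene");pickle.dump(s,open("v3.pkl","wb"))
# grip brown blob centroid in scene before/after
for i in(s0,s):
    im=i['image'][150:215,240:275].astype(int);m=(im[...,0]<130)&(im[...,0]>im[...,2]*1.5)&(im[...,1]>im[...,2]*1.15)
    n,l,st,c=cv2.connectedComponentsWithStats(m.astype(np.uint8));k=[(st[j,4],(c[j]+[240,150]).round(1).tolist()) for j in range(1,n) if st[j,4]>15];print(k)
E
```

```text
[-0.59485159  0.3789353   1.32763914] [ 0.04469831  0.04885398 -0.0188907 ] [0.01186752 0.09806625 0.05700112]
[(np.int32(17), [248.0, 152.1]), (np.int32(316), [248.8, 179.2]), (np.int32(25), [241.3, 210.6])]
[(np.int32(47), [247.0, 164.8]), (np.int32(281), [249.9, 185.4]), (np.int32(36), [242.1, 211.3])]
```

Request:
carry_out:
  motion: "-0.05 0 0.02 0; -0.1 0 0.04 0; -0.15 0 0.06 0; -0.2 0 0.08 0; -0.24 0 0.095 0; -0.27 0 0.105 0; -0.29 0 0.11 0; -0.29 0 0.11 0"

```text
time: 6.65
tool_pos: [0.5405, 0.0508, 0.1016]
ee_rot: [3.141, 0.0, 2.743]
wrist_force: [-1.5, 0.6, 1.3]
width: 0.0003
finger_force: 0.8
```

Request:
carry_out:
  motion: "0.1 0 -0.05 0; 0.2 0 -0.2 0; 0.3 0 -0.5 0; 0.5 0 -0.6 0; 0.7 0.2 -0.6 0; 0.9 0.4 -0.6 0; 1 0.6 -0.6 0; 1 0.6 -0.6 0"

```text
time: 7.45
tool_pos: [0.4365, 0.195, 0.192]
ee_rot: [3.14, 0.001, 2.749]
wrist_force: [-0.3, -0.1, 0.2]
width: 0.0003
finger_force: 0.0
```

```bash
python3 - <<'E'
from go import *
from bench import robot,snapshot
t=snapshot("top");s=snapshot("scene");pickle.dump((t,s),open("v4.pkl","wb"))
x=-.056
def ov(cam,x0,y0,w,h,k,off):
    c=crop(cam,x0,y0,w,h,k)
    for P,col in [((x,.126,.022),(0,0,255)),((x,.110,.022),(255,0,255)),((x-.014,.073,.074),(0,255,0)),((x-.014,.117,.074),(0,255,0)),((x+.014,.073,.074),(0,255,0)),((x+.014,.117,.074),(0,255,0)),((-.07,.128,.022),(255,0,0)),((x+.01,-.031,.0175),(0,255,0))]:
        u=proj(cam,plate(*P))[0]+off; cv2.circle(c,(int((u[0]-x0+.5)*k),int((u[1]-y0+.5)*k)),2,col,-1)
    return c
cv2.imwrite("pics/i.png",np.hstack([ov(t,228,174,40,46,10,p[5:7]),ov(s,236,184,40,46,10,p[7:9])]))
E
```

```text
(no output)
```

View pics/i.png

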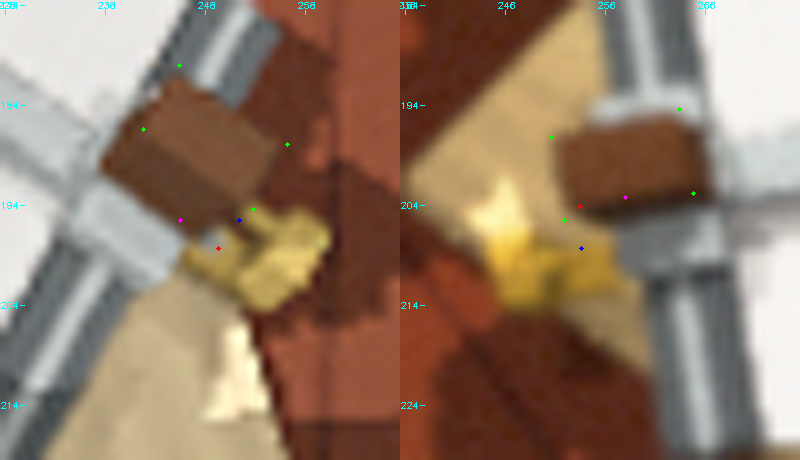

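The pointer shows as a grey spot at raw (248.7,197.5), which matches a stop position of about -0.056. The marker finger's tip is near (251.8,194.4). I'll measure the offset by rectifying both onto the pointer plane.

```bash
python3 - <<'E'
from go import *
t0=pickle.load(open('top.pkl','rb'));t4,_=pickle.load(open('v4.pkl','rb'))
xs=np.arange(-.094,-.035,.002);ys=np.arange(.116,.146,.004)
G=np.array([[plate(x,y,.022) for x in xs] for y in ys]).reshape(-1,3)
def samp(im): 
    u=(proj(t0,G)+p[5:7]).astype(np.float32);return cv2.remap(im.astype(np.float32),u[:,0].reshape(len(ys),-1),u[:,1].reshape(len(ys),-1),cv2.INTER_CUBIC)
print('x mm',(xs*1000).round().astype(int).tolist())
A=samp(t0['image']);B=samp(t4['image'])
print("marker yellowness R,G-B (first image)")
for y,a in zip(ys,A): print(round(y*1000),(a[:,1]-a[:,2]).round().astype(int).tolist())
print("luma")
for y,a in zip(ys,A): print(round(y*1000),a.mean(1).round().astype(int).tolist())
print("pointer blue-ness B-R+50 in v4")
for y,a in zip(ys,B): print(round(y*1000),(a[:,2]-a[:,0]).round().astype(int).tolist())
E
```

```text
x mm [-94, -92, -90, -88, -86, -84, -82, -80, -78, -76, -74, -72, -70, -68, -66, -64, -62, -60, -58, -56, -54, -52, -50, -48, -46, -44, -42, -40, -38, -36]
marker yellowness R,G-B (first image)
116 [13, 12, 14, 16, 16, 14, 13, 14, 13, 12, 17, 24, 23, 23, 31, 45, 58, 63, 65, 65, 64, 65, 65, 62, 55, 44, 36, 31, 34, 37]
120 [12, 12, 13, 14, 13, 12, 13, 14, 12, 10, 12, 13, 12, 10, 18, 37, 54, 62, 62, 63, 64, 64, 64, 61, 55, 45, 35, 31, 31, 34]
124 [12, 12, 14, 15, 13, 12, 14, 15, 18, 22, 25, 28, 24, 20, 24, 43, 57, 64, 64, 62, 62, 63, 62, 60, 51, 40, 31, 30, 32, 34]
128 [15, 14, 15, 16, 15, 13, 19, 34, 48, 60, 66, 62, 45, 24, 23, 41, 58, 63, 65, 65, 66, 65, 65, 63, 56, 44, 34, 28, 30, 33]
132 [13, 12, 13, 13, 10, 12, 24, 46, 70, 83, 86, 77, 56, 35, 29, 45, 64, 75, 78, 79, 77, 76, 77, 76, 70, 56, 39, 29, 29, 33]
136 [15, 16, 15, 15, 9, 6, 20, 43, 70, 84, 86, 75, 59, 49, 51, 60, 65, 68, 68, 68, 69, 68, 70, 72, 65, 49, 35, 31, 33, 35]
140 [18, 16, 19, 21, 26, 34, 44, 59, 71, 82, 81, 77, 72, 67, 67, 69, 71, 70, 69, 69, 69, 68, 67, 66, 61, 50, 40, 33, 34, 36]
144 [22, 23, 29, 45, 61, 74, 77, 
[... 1822 characters left out ...]
, -68, -64, -76, -91, -94, -96, -94, -81, -66, -56, -50, -51, -55]
132 [-58, -58, -55, -53, -52, -54, -62, -76, -90, -96, -94, -82, -65, -54, -54, -71, -88, -93, -91, -94, -95, -93, -93, -87, -78, -65, -55, -51, -51, -53]
136 [-62, -62, -62, -62, -59, -57, -63, -72, -86, -96, -95, -80, -62, -52, -53, -58, -60, -66, -72, -79, -87, -88, -84, -79, -68, -58, -51, -50, -52, -54]
140 [-58, -60, -61, -58, -57, -61, -68, -77, -87, -94, -89, -83, -77, -76, -80, -83, -89, -94, -100, -102, -106, -104, -97, -85, -71, -60, -54, -52, -54, -55]
144 [-58, -60, -63, -71, -80, -89, -92, -95, -97, -97, -98, -99, -104, -108, -110, -109, -106, -103, -100, -100, -101, -100, -99, -92, -84, -70, -56, -51, -55, -60]
```

```bash
python3 - <<'E'
from go import *
from bench import robot
o=robot.get_obs();yw=o['ee_rot'][2]
F=np.array([.5405,.0508,.1016]);u=M[:,0]
for d in(.03,-.0183): print(share(o['tool_pos'],yw,F+u*d,2.744-yw))
E
```

```text
[-0.813 -0.603  0.53   0.   ]
[-1.115 -0.602  0.644  0.   ]
```

Request:
carry_out:
  motion: "-0.2 -0.2 0 0; -0.4 -0.4 0 0; -0.6 -0.6 0 0; -0.8 -0.6 0 0; -0.81 -0.6 0.2 0; -0.81 -0.6 0.4 0; -0.81 -0.6 0.53 0; -0.81 -0.6 0.53 0"

```text
time: 8.35
tool_pos: [0.5115, 0.0601, 0.1085]
ee_rot: [-3.138, -0.006, 2.741]
wrist_force: [-0.1, 0.8, 0.6]
width: 0.0005
finger_force: 0.0
```

```bash
python3 - <<'E'
from go import *
from bench import robot
o=robot.get_obs();yw=o['ee_rot'][2]
F=np.array([.5405,.0508,.1016]);u=M[:,0]
print(o['wrist_force'],o['tool_pos'],share(o['tool_pos'],yw,F+u*-.0183,2.744-yw))
E
```

```text
[-0.12782659  0.76025729  0.58757725] [0.51154517 0.06005104 0.10854816] [-0.316  0.019  0.089 -0.001]
```

Request:
carry_out:
  motion: "-0.08 0 0.03 0; -0.14 0 0.05 0; -0.19 0 0.06 0; -0.23 0 0.07 0; -0.26 0 0.08 0; -0.28 0 0.085 0; -0.29 0 0.085 0; -0.29 0 0.085 0"

```text
time: 9.15
tool_pos: [0.5538, 0.0452, 0.0996]
ee_rot: [-3.142, -0.0, 2.744]
wrist_force: [-2.1, 1.2, 1.1]
width: 0.0006
finger_force: 1.4
```

```bash
cat > ptr.py <<'E'
from go import *
from bench import snapshot,robot
o=robot.get_obs();t=snapshot("top");o2=robot.get_obs();print(o['tool_pos'],o2['tool_pos'],o2['wrist_force'])
xs=np.arange(-.094,-.045,.002);ys=[.119,.121,.123,.125]
print((xs*1000).round().astype(int).tolist())
for y in ys:
    u=(proj(t,np.array([plate(x,y,.022) for x in xs]))+p[5:7]).astype(np.float32)
    a=cv2.remap(t['image'].astype(np.float32),u[:,:1],u[:,1:],cv2.INTER_CUBIC)[:,0]
    print(y,(a[:,2]-a[:,0]).round().astype(int).tolist())
E
python3 ptr.py
```

```text
[0.55382123 0.04515344 0.09963585] [0.5538291  0.0451786  0.09966779] [-2.91455743  0.1220202   0.19618494]
[-94, -92, -90, -88, -86, -84, -82, -80, -78, -76, -74, -72, -70, -68, -66, -64, -62, -60, -58, -56, -54, -52, -50, -48, -46]
0.119 [-1, -3, -5, -4, 1, 6, 10, 12, 8, -6, -18, -18, -18, -22, -38, -69, -92, -104, -100, -100, -101, -97, -92, -90, -87]
0.121 [-2, -6, -9, -5, 3, 7, 6, 4, 1, -6, -8, -3, 2, -1, -31, -64, -92, -101, -101, -99, -95, -97, -97, -91, -83]
0.123 [-3, -7, -7, -2, 4, 7, 5, 6, 2, -7, -6, 3, 13, 0, -37, -75, -93, -96, -98, -96, -95, -96, -96, -93, -82]
0.125 [-4, -6, -5, 0, 5, 6, 9, 7, -10, -25, -27, -12, 2, -11, -45, -79, -92, -98, -97, -95, -94, -94, -96, -93, -80]
```

Request:
carry_out:
  motion: "-0.01 0 0.004 0; -0.02 0 0.008 0; -0.028 0 0.01 0; -0.028 0 0.01 0; -0.028 0 0.01 0; 0.1 0 -0.05 0; 0.25 0 -0.3 0; 0.3 0 -0.6 0"

```text
time: 10.0
tool_pos: [0.5109, 0.0627, 0.1888]
ee_rot: [-3.14, -0.002, 2.744]
wrist_force: [1.0, 0.5, 0.1]
width: 0.0006
finger_force: 0.0
```

Request:
carry_out:
  motion: "0.3 0 -0.2 0; 0.5 -0.1 -0.4 0; 0.7 -0.3 -0.5 0; 0.8 -0.6 -0.5 0; 0.8 -0.9 -0.5 0; 0.8 -1 -0.5 0; 0.8 -1 -0.5 0; 0.8 -1 -0.5 0"

```text
time: 10.8
tool_pos: [0.3445, -0.0295, 0.2651]
ee_rot: [3.141, 0.002, 2.742]
wrist_force: [0.1, -0.1, 0.7]
width: 0.0002
finger_force: 0.0
```

```bash
python3 ptr.py
```

```text
[ 0.3444711  -0.02948944  0.26514699] [ 0.34441465 -0.02905424  0.26493484] [-0.22455814 -0.26825342 -0.59210777]
[-94, -92, -90, -88, -86, -84, -82, -80, -78, -76, -74, -72, -70, -68, -66, -64, -62, -60, -58, -56, -54, -52, -50, -48, -46]
0.119 [-52, -49, -49, -51, -54, -52, -47, -43, -33, -26, -24, -28, -38, -48, -58, -77, -91, -100, -96, -98, -99, -95, -90, -84, -77]
0.121 [-51, -49, -49, -51, -55, -48, -40, -28, -17, -8, -3, -10, -28, -49, -64, -73, -85, -94, -95, -95, -94, -94, -91, -84, -77]
0.123 [-50, -49, -48, -49, -49, -41, -26, -12, -3, 2, 3, -11, -34, -57, -66, -76, -85, -89, -92, -93, -93, -94, -90, -85, -76]
0.125 [-46, -45, -45, -46, -48, -43, -25, -11, -4, -5, -16, -33, -47, -54, -61, -78, -89, -93, -92, -92, -92, -92, -91, -86, -74]
```

Pointer and marker now agree: both are at about -75 to -76 mm. Next is the panel.

Request:
carry_out:
  motion: "-0.2 -0.15 0 -0.04; -0.4 -0.3 0 -0.08; -0.6 -0.45 0 -0.12; -0.8 -0.6 0 -0.16; -1 -0.8 0 -0.18; -1 -1 0 -0.18; -1 -1 0.1 -0.18; -1 -1 0.2 -0.18"
  grip: 1

```text
time: 11.65
tool_pos: [0.4252, -0.2261, 0.234]
ee_rot: [-3.142, 0.0, -2.974]
wrist_force: [-0.3, -0.5, -0.1]
width: 0.061
finger_force: 0.0
```

```bash
cat > pan.py <<'E'
from go import *
from bench import robot
q=np.load("fit.npz")["q"];o=robot.get_obs();yw=o['ee_rot'][2]
print(yw,o['joint_positions'][5])
for z in(.05,.03,.005): print(share(o['tool_pos'],yw,[q[0],q[1],z],((q[2]+math.pi-yw+math.pi)%(2*math.pi))-math.pi))
E
python3 pan.py
```

```text
-2.973922470394385 -2.345040706843012
[-0.277 -0.168  1.227  0.002]
[-0.277 -0.168  1.36   0.002]
[-0.277 -0.168  1.527  0.002]
```

Request:
carry_out:
  motion: "-0.27 -0.17 0 0; -0.28 -0.17 0.25 0; -0.28 -0.17 0.5 0; -0.28 -0.17 0.75 0; -0.28 -0.17 0.9 0; -0.28 -0.17 1 0; -0.28 -0.17 1 0; -0.28 -0.17 1 0"

```text
time: 12.45
tool_pos: [0.4705, -0.2437, 0.0856]
ee_rot: [-3.141, 0.001, -2.973]
wrist_force: [0.0, -0.4, 0.4]
width: 0.094
finger_force: 0.0
```

```bash
python3 pan.py; python3 - <<'E'
from h import *
from bench import snapshot,robot
s=snapshot("scene");s0=pickle.load(open("scene.pkl","rb"))
T=robot.get_obs()['tool_pos'];yw=robot.get_obs()['ee_rot'][2]
# changed pixels: lowest fingertip rows per column near the fingers
d=np.abs(s['image'].astype(int)-s0['image']).sum(2)
im=s['image'].astype(int);gray=(im.max(2)-im.min(2)<28)&(d>60)
n,l,st,c=cv2.connectedComponentsWithStats(gray[150:270,100:230].astype(np.uint8))
for j in range(1,n):
    if st[j,4]>15:
        rr,cc=np.where(l==j);b=rr.max();print(st[j],"bottom px",cc[rr>=b-1].mean()+100,b+150)
ey=np.array([np.sin(yw),-np.cos(yw),0])
for sg in(-1,1): print("pred tip h=+.019",proj(s,T+[0,0,.019]+sg*ey*.0532),"h=-.014",proj(s,T-[0,0,.014]+sg*ey*.0532))
E
```

```text
-2.9731579804709947 -2.324271348652102
[ 0.001 -0.002  0.237  0.002]
[ 0.001 -0.002  0.37   0.002]
[ 0.001 -0.002  0.537  0.002]
[  22    0   69   82 2184] bottom px 153.71428571428572 231
pred tip h=+.019 [[153.76928526 231.99163395]] h=-.014 [[155.45192224 236.97372291]]
pred tip h=+.019 [[180.81345732 212.86265681]] h=-.014 [[181.97195213 218.06217774]]
```

Request:
carry_out:
  motion: "0 0 0.15 0; 0 0 0.3 0; 0 0 0.4 0; 0 0 0.46 0; 0 0 0.5 0; 0 0 0.52 0; 0 0 0.52 0; 0 0 0.52 0"

```text
time: 13.3
tool_pos: [0.4701, -0.2442, 0.0076]
ee_rot: [-3.141, 0.001, -2.974]
wrist_force: [0.7, 0.1, -0.3]
width: 0.0941
finger_force: 0.0
```

Request:
carry_out:
  motion: "0 0 0 0; 0 0 0 0; 0 0 0 0; 0 0 0 0; 0 0 0 0; 0 0 0 0; 0 0 0 0; 0 0 0 0"
  grip: -1

```text
time: 14.1
tool_pos: [0.4694, -0.2438, 0.0067]
ee_rot: [3.141, 0.0, -2.974]
wrist_force: [-0.9, 0.0, -0.3]
width: 0.0334
finger_force: 0.0
```

Still closing.

Request:
carry_out:
  motion: "0 0 0 0; 0 0 0 0; 0 0 0 0; 0 0 0 0; 0 0 0 0; 0 0 -0.05 0; 0 0 -0.1 0; 0 0 -0.15 0"

```text
time: 14.9
tool_pos: [0.4697, -0.2439, 0.0302]
ee_rot: [-3.141, 0.001, -2.974]
wrist_force: [-0.1, 0.1, 0.1]
width: 0.0157
finger_force: 30.0
```

Grasped: width is 15.7 mm and grip force is 30 N. Now I lift, turn and carry it over.

```bash
cat > pl.py <<'E'
from go import *
from bench import robot
o=robot.get_obs();yw=o['ee_rot'][2];T=o['tool_pos']
Y=2.735;hx=np.array([math.cos(Y),math.sin(Y),0]);hy=np.array([math.sin(Y),-math.cos(Y),0])
if hy@M[:,1]<0: hy=-hy
n=np.cross(M[:,0],hy);n*=np.sign(n[2])/np.linalg.norm(n)
C=plate(.022,.022,.016);TP=C+.04*n-[0,0,.033]
print("pressed TCP",TP.round(4),"now",T.round(4),yw,o['joint_positions'].round(2).tolist())
for dz in(.13,.07,.03,0): print(dz,share(T,yw,TP+[0,0,dz],((Y-yw+math.pi)%(2*math.pi))-math.pi))
# gap of held horizontal panel's corners over plate
U=T-[0,0,.0067];ex=np.array([math.cos(yw),math.sin(yw),0]);ey=np.array([math.sin(yw),-math.cos(yw),0])
for a in(.075,-.075):
  for b in(.045,-.045): print((M.T@(U+a*ex+b*ey-p[:3])).round(3))
E
python3 pl.py
```

```text
pressed TCP [0.5353 0.1459 0.1364] now [ 0.4697 -0.2439  0.0302] -2.9742118372663815 [-0.59, 0.12, 1.64, 0.0, 1.38, -2.32]
0.13 [-0.864  2.489 -1.574  0.183]
0.07 [-0.864  2.489 -1.174  0.183]
0.03 [-0.864  2.489 -0.908  0.183]
0 [-0.864  2.489 -0.708  0.183]
[-0.032  0.417  0.074]
[-0.077  0.481  0.118]
[-0.15   0.325  0.085]
[-0.195  0.39   0.129]
```

Request:
carry_out:
  motion: "0 0 -0.2 0; 0 0 -0.45 0; 0 0 -0.7 0; 0 0 -0.9 0; 0 0 -1 0.03; 0 0 -1 0.07; 0 0 -1 0.11; 0 0 -1 0.15"

```text
time: 15.7
tool_pos: [0.4696, -0.2439, 0.1804]
ee_rot: [-3.141, 0.001, 2.833]
wrist_force: [-0.2, 0.5, -0.9]
width: 0.0157
finger_force: 30.0
```

Request:
carry_out:
  motion: "0 0.1 -0.3 0; 0 0.3 -0.6 0; 0 0.5 -0.8 0; 0 0.7 -0.8 0; 0 0.8 -0.8 0; 0 0.9 -0.8 0; 0 1 -0.8 0; 0 1 -0.8 0"

```text
time: 16.5
tool_pos: [0.5143, -0.0994, 0.2981]
ee_rot: [3.141, -0.002, 2.839]
wrist_force: [0.4, -0.4, -0.2]
width: 0.0155
finger_force: 30.0
```

```bash
python3 pl.py
```

```text
pressed TCP [0.5353 0.1459 0.1364] now [ 0.5143 -0.0994  0.2981] 2.8394654562326727 [-0.3, 0.04, 1.19, 0.0, 1.91, -1.57]
0.13 [0.353 1.603 0.212 0.033]
0.07 [0.353 1.603 0.612 0.033]
0.03 [0.353 1.603 0.879 0.033]
0 [0.353 1.603 1.079 0.033]
[0.069 0.146 0.232]
[0.061 0.228 0.269]
[-0.071  0.114  0.276]
[-0.079  0.195  0.312]
```

Request:
carry_out:
  motion: "0.05 0.15 0 0.03; 0.1 0.3 0 0.033; 0.15 0.45 0 0.033; 0.2 0.6 0 0.033; 0.25 0.75 0 0.033; 0.3 0.9 0 0.033; 0.35 1 0 0.033; 0.35 1 0 0.033"

```text
time: 17.3
tool_pos: [0.5087, 0.0589, 0.2987]
ee_rot: [-3.141, -0.001, 2.736]
wrist_force: [-0.1, 0.2, -0.3]
width: 0.0156
finger_force: 30.0
```

```bash
python3 pl.py
```

```text
pressed TCP [0.5353 0.1459 0.1364] now [0.5087 0.0589 0.2987] 2.73594164312566 [0.0, 0.01, 1.22, 0.0, 1.91, -1.16]
0.13 [0.066 0.603 0.216 0.   ]
0.07 [0.066 0.603 0.616 0.   ]
0.03 [0.066 0.603 0.882 0.   ]
0 [0.066 0.603 1.082 0.   ]
[0.127 0.014 0.155]
[0.127 0.097 0.188]
[-0.014 -0.005  0.204]
[-0.013  0.079  0.238]
```

Request:
carry_out:
  motion: "0.03 0.2 0 0; 0.06 0.4 0 0; 0.066 0.6 0 0; 0.066 0.6 0.15 0; 0.066 0.6 0.3 0; 0.066 0.6 0.5 0; 0.066 0.6 0.65 0; 0.066 0.6 0.75 0"

```text
time: 18.1
tool_pos: [0.5351, 0.143, 0.184]
ee_rot: [-3.139, -0.003, 2.732]
wrist_force: [1.0, 0.7, -0.9]
width: 0.0159
finger_force: 30.0
```

```bash
python3 pl.py; python3 - <<'E'
from bench import robot
o=robot.get_obs();print(o['wrist_force'],o['wrist_torque'])
E
```

```text
pressed TCP [0.5353 0.1459 0.1364] now [0.5351 0.143  0.184 ] 2.732406858428938 [0.16, 0.1, 1.35, -0.0, 1.69, -1.0]
0.13 [ 0.007  0.019 -0.549 -0.001]
0.07 [ 0.007  0.019 -0.149 -0.001]
0.03 [ 0.007  0.019  0.117 -0.001]
0 [ 0.007  0.019  0.317 -0.001]
[ 0.093 -0.026  0.02 ]
[0.095 0.058 0.053]
[-0.047 -0.044  0.069]
[-0.046  0.039  0.103]
[ 1.03714417  0.71658879 -0.92119028] [0.02720217 0.00102419 0.09252198]
```

Lower slowly through first contact.

Request:
carry_out:
  motion: "0 0.015 0.03 0; 0 0.015 0.06 0; 0 0.015 0.09 0; 0 0.015 0.12 0; 0 0.015 0.14 0; 0 0.015 0.16 0; 0 0.015 0.18 0; 0 0.015 0.2 0"

```text
time: 18.9
tool_pos: [0.5379, 0.1462, 0.1583]
ee_rot: [3.141, 0.004, 2.734]
wrist_force: [2.7, -3.0, 4.8]
width: 0.0156
finger_force: 30.0
```

Request:
carry_out:
  motion: "0 0 0.02 0; 0 0 0.04 0; 0 0 0.06 0; 0 0 0.08 0; 0 0 0.09 0; 0 0 0.1 0; 0 0 0.1 0; 0 0 0.1 0"

```text
time: 19.7
tool_pos: [0.5362, 0.1469, 0.1414]
ee_rot: [-3.141, -0.001, 2.734]
wrist_force: [2.1, -3.5, 3.6]
width: 0.0158
finger_force: 30.0
```

Request:
carry_out:
  motion: "0 0 0.01 0; 0 0 0.02 0; 0 0 0.03 0; 0 0 0.035 0; 0 0 0.04 0; 0 0 0.04 0; 0 0 0.04 0; 0 0 0.04 0"

```text
time: 20.5
tool_pos: [0.5367, 0.1468, 0.1359]
ee_rot: [3.141, 0.0, 2.734]
wrist_force: [2.0, -4.0, 4.4]
width: 0.0159
finger_force: 30.0
```

```bash
python3 - <<'E'
from h import *
from bench import snapshot,robot
s=snapshot("scene")
cv2.imwrite("pics/j.png",crop(s,235,120,110,115,5))
o=robot.get_obs();print(o['wrist_force'],o['wrist_torque'],o['tool_pos'])
E
```

```text
[ 2.25335025 -3.34366375  4.00310536] [-0.42585466 -0.20719294  0.05822701] [0.53671501 0.14674665 0.13592648]
```

Request:
carry_out:
  motion: "0 0 0.01 0; 0 0 0.02 0; 0 0 0.025 0; 0 0 0.03 0; 0 0 0.03 0; 0 0 0.03 0; 0 0 0.03 0; 0 0 0.03 0"

```text
time: 21.35
tool_pos: [0.538, 0.1461, 0.1347]
ee_rot: [3.14, 0.005, 2.733]
wrist_force: [0.8, -6.6, 13.7]
width: 0.0159
finger_force: 30.1
```

Request:
carry_out:
  motion: "0 0 -0.01 0; 0 0 -0.01 0; 0 0 -0.01 0; 0 0 -0.01 0; 0 0 -0.01 0; 0 0 -0.01 0; 0 0 -0.01 0; 0 0 -0.01 0"
  grip: -0.1

```text
time: 22.15
tool_pos: [0.5366, 0.1468, 0.1328]
ee_rot: [3.141, -0.0, 2.734]
wrist_force: [0.1, 0.1, 0.2]
width: 0.0429
finger_force: 0.0
```

```bash
cat > chk.py <<'E'
# fit the flat panel's position on plate from balsa colour on white plate: scene view, spar/skin vs model silhouette
from go import *
from bench import snapshot,robot
s=snapshot("scene");o=robot.get_obs();print(o['wrist_force'].round(2),o['finger_force'],o['width'])
im=s['image'].astype(int);m=((im[...,0]-im[...,2])>35)&((im[...,1]-im[...,2])>15)
hull=(proj(s,np.array([plate(*c) for c in((-.145,-.1,0),(.145,-.1,0),(.145,.079,.0),(-.145,.079,.0))]))+p[7:9])
reg=cv2.fillConvexPoly(np.zeros(m.shape,np.uint8),np.round(hull).astype(int),1)>0
v=(m&reg).astype(np.uint8);n,l,st,c=cv2.connectedComponentsWithStats(v);j=1+st[1:,4].argmax()
rr,cc=np.where(l==j);print("blob",st[j],c[j].round(1))
r=cv2.minAreaRect(np.c_[cc,rr].astype(np.float32));print(r)
# corner picture coords -> plate coords at z=.008
for x,y in cv2.boxPoints(r):
    q=least_squares(lambda q:proj(s,plate(q[0],q[1],.008))[0]+p[7:9]-(x,y),[0,0]).x;print(q.round(3),end=' ')
print();pickle.dump(s,open("vend.pkl","wb"))
for C in((.0095,.035),(.025,.022)):
    print(C,[(proj(s,plate(C[0]+a,C[1]+b,.008))[0]+p[7:9]).round(0).tolist() for a,b in((-.075,-.045),(.075,-.045),(.075,.045),(-.075,.045))])
E
python3 chk.py
```

```text
[-0.83  0.65  0.6 ] 0.021523422474274412 0.04227058082206667
blob [266 161  33  42 941] [281.6 182.2]
((281.65826416015625, 180.18603515625), (40.607635498046875, 27.247549057006836), 79.87532806396484)
[0.08  0.069] [ 0.074 -0.025] [-0.064 -0.025] [-0.061  0.067] 
(0.0095, 0.035) [[294.0, 199.0], [287.0, 156.0], [261.0, 162.0], [268.0, 205.0]]
(0.025, 0.022) [[297.0, 194.0], [290.0, 151.0], [264.0, 157.0], [271.0, 199.0]]
```

Request:
carry_out:
  motion: "0.003 -0.025 0.008 0; 0.006 -0.05 0.016 0; 0.01 -0.075 0.025 0; 0.013 -0.1 0.033 0; 0.016 -0.125 0.042 0; 0.017 -0.135 0.045 0; 0.017 -0.135 0.045 0; 0.017 -0.135 0.045 0"

```text
time: 23.0
tool_pos: [0.5263, 0.1292, 0.1261]
ee_rot: [3.141, 0.0, 2.734]
wrist_force: [-0.1, -0.6, -0.2]
width: 0.0424
finger_force: 0.0
```

```bash
python3 chk.py
```

```text
[ 0.04  0.13 -0.64] 0.0 0.0421612898234248
blob [263 162  31  42 871] [278.3 183.4]
((278.1756896972656, 181.55404663085938), (39.620155334472656, 25.810640335083008), 80.53767395019531)
[0.077 0.078] [ 0.07  -0.011] [-0.064 -0.01 ] [-0.061  0.078] 
(0.0095, 0.035) [[294.0, 199.0], [287.0, 156.0], [261.0, 162.0], [268.0, 205.0]]
(0.025, 0.022) [[297.0, 194.0], [290.0, 151.0], [264.0, 157.0], [271.0, 199.0]]
```

Request:
carry_out:
  motion: "0 0 -0.03 0; 0 0 -0.08 0; 0 0 -0.15 0; 0 0 -0.3 0; 0 0 -0.5 0; 0 0 -0.7 0; 0 0 -0.9 0; 0 0 -1 0"

```text
time: 23.85
tool_pos: [0.5272, 0.1294, 0.2809]
ee_rot: [3.138, 0.006, 2.734]
wrist_force: [-0.0, 0.0, 0.7]
width: 0.0423
finger_force: 0.0
```

Request:
carry_out:
  motion: "0.2 0 -0.1 0; 0.4 0 -0.1 0; 0.6 0 -0.1 0; 0.8 0 -0.1 0; 1 0 -0.1 0; 1 -0.3 -0.1 0; 1 -0.6 -0.1 0; 1 -0.9 -0.1 0"

```text
time: 24.65
tool_pos: [0.334, 0.0642, 0.2923]
ee_rot: [3.141, 0.002, 2.737]
wrist_force: [0.8, -1.4, -0.1]
width: 0.0423
finger_force: 0.0
```

Request:
carry_out:
  motion: "0.2 -0.1 0 0; 0.4 -0.2 0 0; 0.6 -0.4 0 0; 0.7 -0.6 0 0; 0.7 -0.8 0 0; 0.7 -1 0 0; 0.7 -1 0 0; 0.7 -1 0 0"

```text
time: 25.45
tool_pos: [0.1791, -0.0317, 0.2919]
ee_rot: [3.141, 0.002, 2.73]
wrist_force: [0.4, -0.3, -0.4]
width: 0.0423
finger_force: 0.0
```

```bash
python3 chk.py; python3 ptr.py; python3 - <<'E'
from go import *
from bench import snapshot
# spar-top test, top view: balsa blob and predicted outline of seated panel; stop-bar gap along x at several y
t=snapshot("top");im=t['image'].astype(int)
m=(((im[...,0]-im[...,2])>30)&((im[...,1]-im[...,2])>12))
ys=np.arange(-.03,.08,.008);xs=np.arange(-.085,.105,.005)
print((xs*1000).round().astype(int).tolist())
for y in ys:
    u=np.round(proj(t,np.array([plate(x,y,.008) for x in xs]))+p[5:7]).astype(int)
    print(round(y,3),''.join('#' if m[b,a] else '.' for a,b in u))
E
```

```text
[-0.48 -0.12  0.32] 0.0 0.042206171685271694
blob [ 262  156   32   48 1109] [277.8 179.3]
((277.7297058105469, 179.37838745117188), (44.05892562866211, 25.646238327026367), 80.53767395019531)
[0.092 0.078] [ 0.086 -0.011] [-0.064 -0.009] [-0.061  0.078] 
(0.0095, 0.035) [[294.0, 199.0], [287.0, 156.0], [261.0, 162.0], [268.0, 205.0]]
(0.025, 0.022) [[297.0, 194.0], [290.0, 151.0], [264.0, 157.0], [271.0, 199.0]]
[ 0.17930486 -0.0310494   0.29170516] [ 0.17942006 -0.03063928  0.29153751] [ 0.95480925 -0.05947451  0.19783748]
[-94, -92, -90, -88, -86, -84, -82, -80, -78, -76, -74, -72, -70, -68, -66, -64, -62, -60, -58, -56, -54, -52, -50, -48, -46]
0.119 [-52, -48, -50, -52, -53, -51, -45, -41, -33, -28, -24, -28, -38, -48, -58, -77, -91, -100, -98, -100, -99, -93, -89, -85, -79]
0.121 [-50, -48, -50, -52, -53, -46, -37, -25, -15, -7, -2, -9, -28, -51, -64, -72, -86, -96, -98, -96, -94, -92, -89, -84, -77]
0.123 [-49, -46, -46, -49, -48, -39, -23, -9, -1, 4, 5, -9, -34, -60, -67, -75, -85, -91, -94, -93, -92, -92, -88, -85, -76]
0.125 [-47, -43, -43, -47, -52, -46, -26, -9, -3, -4, -
[... 172 characters left out ...]
 20, 25, 30, 35, 40, 45, 50, 55, 60, 65, 70, 75, 80, 85, 90, 95, 100]
-0.03 ......................................
-0.022 ......................................
-0.014 ......................................
-0.006 ....###############################...
0.002 .....##############################...
0.01 ....###############################...
0.018 ....###############################...
0.026 ....###############################...
0.034 .##################################...
0.042 .##################################...
0.05 .#.################################...
0.058 ....###############################...
0.066 .....##############################...
0.074 ....###############################...
```

The panel is seated in the corner, from x -65 to +86 mm and y -10 to +79 mm. The pointer is still level with the marker, so I'm handing in.

```bash
python3 -c "
from bench import robot
print(robot.close_job())"
```

```text
the job is handed in; nothing more can be done
None
```

I handed the job in; no score came back, but the last camera measurements show the stop's pointer within about 1 mm of the marker and the panel in the corner against fence and stop, let go with the arm clear.

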